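# Lock the tongued cover board onto the desk tray

## Task

Close the small wooden desk tray with its loose cover board: holding the board by its rib and tilted, tongue edge low, feel the tongue into the groove and push it gently against the springy strip inside until it is nearly fully pressed in; keeping it pressed, lower the other end flat behind the tray's end stop so that the board is locked in line with the tray, then let go. Never push the tilted board into the tray with more than 15 N, nor press it down flat with more than 35 N; lower it rather than let it fall, and leave the other things on the worktop where they are.

Things in the scene. Friction and masses are not known exactly. Their poses are not given: they have to be found in the camera images.
- board: Loose cover board, 0.15-0.25 kg, lying flat at first. Slab 120 (x) x 74 (y) x 14 mm; from its -x end a paler tongue 18 mm long, 5 mm thick, flush with the underside, sticks out full width (138 mm in all). Dark rib on top: 16 mm thick (x), 50 long (y), 28 high, top 42 mm over the underside. Origin: underside, below mid rib; tongue end at x -78, plain end at x +60 mm; z up
- board_tongue (a point): Middle of the lower edge of the tongue's end: 78 mm toward -x of the board's origin, on the underside; axes as the board's.
- tray: Wooden tray, 160 (x) x 74 (y) x 40 mm high, on a steel plate fixed to the worktop. Origin: under its middle, on the worktop; z up. Groove at its -x end, opening to +x; end stop at +x. Walls carry the board with its underside 26 mm up. Screwed on through slots: groove, strip and stop together sit up to 10 mm either way along x of the poses measured, unseen by them; no allowed force shifts them
- tray_groove (a point): Groove mouth, nominal (+-10 mm along x, see tray): edge of the upper lip, on the surface of the lower lip, 26 mm up, mid width; tray axes. Groove 9 mm high (26 to 35 mm up), ends open; upper lip above it 5 mm thick; lower lip runs on 16 mm to +x of this point. At 8 to 15 degrees of tilt the tongue enters and the board's plain end passes over the stop
- tray_strip_face (a point): Face of the black, slowly springy strip inside the groove, nominal (+-10 mm along x, see tray), 6 mm behind the mouth, facing +x; tray axes. It gives toward -x: 2 N at first touch, 1 N more per mm, hard stop after 6 mm (8 N). The board fits flat only while its tongue end holds the strip 4 to 6 mm in (6 to 8 N); then the strip keeps the board against the end stop
- tray_stop (a point): End stop, nominal (+-10 mm along x, see tray): top edge of its inner face, 38 mm above the worktop (12 mm above the board's seat), 128 mm to +x of the groove mouth; the wall is 10 mm thick; tray axes.
- mug: Green and white mug, 88 mm high; bystander. Just behind it (+x) a fixed sloping green panel, 19 mm thick, runs along y between it and the tray's area, its top about 290 mm above the worktop here and 62 mm lower for every 100 mm toward +y; near here a fixed black post and bracket hang from above to 480 mm over the worktop.
- pen_pot: Green pot of pens, 146 mm high; bystander.
- clip_tin: Flat tin box, 69 x 97 x 24 mm; bystander.
- tape_dispenser: Grey tape dispenser, 136 mm long, 77 mm high; bystander.
- phone: Phone lying flat, 148 x 72 x 10 mm; bystander.
- stapler: Desk stapler, 163 mm long; bystander.
Things that resemble listed ones, but are neither listed nor needed, are in the scene too. Leave any pink look-alike of the board alone.

How it is judged:
By the outcome, as a careful person would: the job done as asked, in the order asked, and still so for the second after the job is handed in, with the robot touching nothing.
It also fails if it takes over 53 s, if anything falls off the work surface, if the arm or the gripper's body presses on something with over 40 N, if the wrist force passes 120 N, or if a joint passes its speed limit or range.

## Robot

A 6-joint arm with a two-finger parallel gripper is mounted at the origin on a cart in front of the work surface, level with it; the furniture and walls round the work are solid. World frame = base frame: x ahead of the robot, y to its left, z up, the work surface at z = 0. Lengths are in m, angles in degrees, forces in N, time in s.
With the tool pointing down it reaches from about 0.325 to 0.925 m from the base axis. Payload 3.1 kg.
Tool frame: the origin (TCP) lies midway between the tips of the shut fingers; the grasp point (between the pads) lies 19 mm behind it; z points along the fingers, y is the line along which they close (so a half turn about z gives the same grasp; the last joint's range is limited). The gripper opens to 85 mm and grips with 20 to 120 N. Pads are 22 mm wide; open, the fingers measure 114 mm over their backs; the gripper's body (76 mm by 85 mm) begins 54 mm behind the grasp point. The pads swing forward as they close: fully open they stand 13 mm farther back than shut.
Start: joints at [58.316, 12.427, 92.441, -0, 75.132, -6.429], TCP at [0.267, 0.565, 0.231] pointing down, gripper open.
Joint ranges: [-157.48, 157.48], [-44.54, 120.13], [17.64, 146.25], [-64.5, 244.5], [7.68, 150.69], [-147.95, 147.95]. Speed limits (degrees/s): [159.86, 159.86, 180, 180, 180, 180].

## Interface

Orientations are given as a 3x3 rotation matrix whose columns are the frame's x, y, z axes.
In Python, from bench import robot gives the robot as it stands.
- The arm moves only by the tool send_rows, never from a script. Its argument "moves" is a list of rows, each an object of numbers: "x", "y", "z": the shift along the world's x, y, z in units of 30 mm (1.0 is 30 mm); "ax", "ay", "az": the turn, a rotation vector about the world's x, y, z in units of 5 degrees (1.0 is 5 degrees); "grip": the opening, from 0 (shut) to 1 (fully open). A call has exactly 8 rows; each row is the pose to reach, as a shift and turn from the pose commanded when the call began; what a row does not reach only later rows make up. A row lasts 1/12 s, in which the tool goes at most 41.7 mm and 7.16 degrees, less where a joint would pass 70% of its speed; a pose out of reach is approached as far as the arm can. A call with a gripper value outside its range is refused whole. The fingers move at their own pace and stop on an object; "squeeze" is the grip in N (left out, the last holds). Time passes only in rows, so rows that repeat a pose let the fingers close, or fill a call up. It gives the time, the measured TCP pose, the force, the opening and the grip force at its end, in the units of the state.
- robot.read_state(): the state, without advancing time (a new reading comes with each control period).
- robot.read_camera(name): name is "scene" or "side" or "wrist"; returns (picture, depth): 420x560x3 uint8, red, green, blue; 420x560 float32, m along the optical axis (not along the pixel's ray), 0 where there is no reading.
- robot.camera_model(name): a dict with "K" (3x3 intrinsics, pixels), "dist_coeffs" ([k1, k2, p1, p2, k3] as OpenCV has them; the pictures are not rectified), "world_to_cam" (4x4, takes a point from world to camera coordinates). Camera axes: x right, y down, z forward; pixel columns grow to the right and rows downward; lengths in m; the calibration is good to about 2 mm. A picture is of the moment at which its call begins: read the wrist's pose just before it. camera_model takes no time and is no camera call; for the wrist camera it gives the pose at the moment of the call.
- robot.close_job(): hands the job in; it is judged then, once.
The state is a dict: "clock": time; "joint_positions": joint angles; "joint_velocities": joint speeds; "tau": joint torques, N m; "tool_pos": TCP position; "ee_rot": TCP orientation; "contact_force": force on the tool from outside, world axes, zero at the start; "wrist_torque": the same for the moment, N m; "opening": finger opening in m; "gripper_force": force on a finger pad.
Only numpy, scipy, OpenCV 4.12 (cv2) and the standard library are available. Lean on these libraries where they do the work, as an engineer would, in place of code of your own. Each camera call takes 0.05 s, during which the arm holds its last target. There are 200 camera calls.

## Working session

There is one attempt and no reset: what is moved stays moved. The work goes in short steps, Python scripts to look and compute and a tool call to move; the robot and the scene stay as the last step left them, time stands still between calls to the robot, and variables do not carry over. Pictures are saved under pics/ and viewed, at most 10 in all, crops included, and the job is handed in when it is done.

Besides the shell and the picture viewer there is one more tool, called after "Emit:" as name(argument=value, ...) on one line, values as JSON. send_rows: Moves the arm, as the interface text tells. Its arguments: {"type":"object","properties":{"moves":{"type":"array"},"squeeze":{"type":"number"}},"required":["moves"]}

```bash
mkdir -p pics; cat > h.py <<'E'
import numpy as np, cv2
from bench import robot
def ray(name,uv,M=None):
    M=M or robot.camera_model(name); K=np.array(M['K']);T=np.array(M['world_to_cam'])
    p=cv2.undistortPoints(np.array(uv,float).reshape(-1,1,2),K,np.array(M['dist_coeffs'],float)).reshape(-1,2)
    d=np.c_[p,np.ones(len(p))]@T[:3,:3]; o=-T[:3,:3].T@T[:3,3]
    return o,d
def onz(name,uv,z,M=None):
    o,d=ray(name,uv,M); return o+d*((z-o[2])/d[:,2])[:,None]
def bydepth(name,uv,D,M=None):
    o,d=ray(name,uv,M); uv=np.array(uv,int).reshape(-1,2)
    return o+d*D[uv[:,1],uv[:,0]][:,None]
def cloud(name,D,M=None):
    h,w=D.shape; u,v=np.meshgrid(np.arange(w),np.arange(h))
    uv=np.stack([u.ravel(),v.ravel()],1); o,d=ray(name,uv,M)
    return (o+d*D.ravel()[:,None]).reshape(h,w,3)
def save(name,fn):
    M=robot.camera_model(name); p,D=robot.read_camera(name); cv2.imwrite('pics/'+fn+'.png',p[:,:,::-1]); np.savez('pics/'+fn+'.npz',p=p,D=D,M=np.array(M,dtype=object)); return p,D,M
E
python3 - <<'E'
from h import *
ps=[]
for n in('scene','side','wrist'):
    p,D,M=save(n,n+'0'); T=np.array(M['world_to_cam']);print(n,(-T[:3,:3].T@T[:3,3]).round(3),T[2,:3].round(2),(D>0).mean())
s=robot.read_state();print(s)
E
```

```text
scene [0.496 1.089 1.2  ] [ 0.02 -0.71 -0.7 ] 0.9925680272108843
side [-0.07   1.161  0.699] [ 0.4  -0.82 -0.42] 0.9960119047619047
wrist [0.207 0.593 0.373] [ 0.24 -0.12 -0.96] 0.9958801020408163
{'clock': 0.15, 'joint_positions': array([ 5.83174690e+01,  1.24676736e+01,  9.25102003e+01,  1.11234309e-04,
        7.51325430e+01, -6.42735764e+00]), 'joint_velocities': array([ 0.02752725, -0.05660209, -0.24461239,  0.03759846, -0.01824637,
        0.00557205]), 'tau': array([ 1.93181586e-04, -3.97447014e+01, -3.04417813e+01, -1.08470026e-04,
        5.83490430e-03,  2.60036029e-05]), 'tool_pos': array([0.26628294, 0.56472354, 0.23023321]), 'ee_rot': array([[-9.04416303e-01,  4.26649884e-01, -1.01375279e-03],
       [ 4.26651033e-01,  9.04414844e-01, -1.63895291e-03],
       [ 2.17593999e-04, -1.91481441e-03, -9.99998143e-01]]), 'contact_force': array([-0.19892345,  0.23054387,  0.3802864 ]), 'wrist_torque': array([-0.00339475,  0.02572684,  0.00458545]), 'gripper_force': 0.0, 'opening': 0.08553910088824557}
```

View pics/scene0.png

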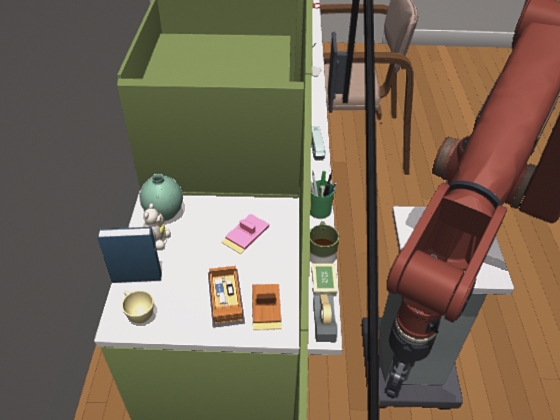

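View pics/side0.png

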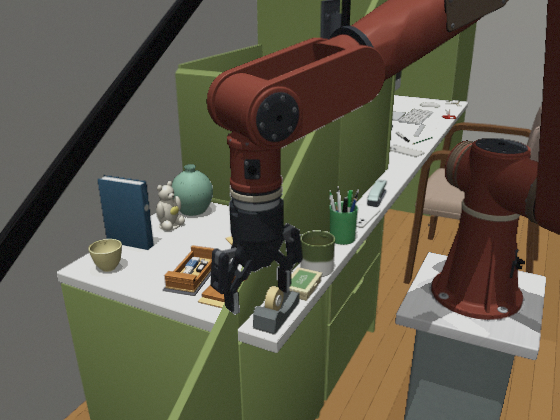

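Scene: tray at (226,294), orange board at (266,305) with its pale tongue toward the viewer (+y), and the pink look-alike at (247,232). The green panel stands at about u 305. Zooming in and measuring next.

```bash
python3 - <<'E'
from h import *
z=np.load('pics/scene0.npz',allow_pickle=True);p,D,M=z['p'],z['D'],z['M'].item()
C=cloud('scene',D,M); np.save('pics/C.npy',C)
a=cv2.resize(p[255:335,190:345],None,fx=5,fy=5,interpolation=cv2.INTER_CUBIC)
cv2.imwrite('pics/crop.png',a[:,:,::-1])
for uv in [(266,305),(266,294),(266,318),(266,325),(212,270),(238,270),(214,321),(242,318),(226,268),(227,320),(200,320),(303,240),(303,330),(308,340),(305,200),(320,240),(325,315),(323,278)]:
    print(uv,C[uv[1],uv[0]].round(4),p[uv[1],uv[0]])
hsv=cv2.cvtColor(p,cv2.COLOR_RGB2HSV)
# panel: green, x between board and mug
g=(hsv[...,0]>30)&(hsv[...,0]<50)&(hsv[...,1]>80)&(C[...,2]>0.05)&(C[...,2]<0.45)&(C[...,1]>0.1)&(C[...,1]<0.9)
for y in np.arange(-.1,.9,.1):
    m=g&(abs(C[...,1]-y)<.02)
    if m.any():
        q=C[m]; t=q[:,2]>q[:,2].max()-.02; print(round(y,1),'zmax',q[:,2].max().round(3),'x',q[t,0].min().round(3),q[t,0].max().round(3), q[:,0].min().round(3),q[:,0].max().round(3))
E
```

```text
(266, 305) [0.5384 0.2486 0.0124] [161 103  59]
(266, 294) [0.5389 0.2333 0.0401] [115  71  45]
(266, 318) [0.5367 0.2903 0.014 ] [209 132  77]
(266, 325) [0.5361 0.3046 0.0034] [236 224 150]
(212, 270) [0.6895 0.1583 0.0401] [187 117  63]
(238, 270) [ 0.6233  0.1196 -0.0047] [244 241 241]
(214, 321) [0.6696 0.3059 0.0161] [95 63 44]
(242, 318) [0.5985 0.2936 0.0154] [91 67 54]
(226, 268) [0.6521 0.1489 0.0388] [200 124  66]
(227, 320) [0.637  0.2991 0.0124] [94 63 38]
(200, 320) [ 7.089e-01  2.934e-01 -3.000e-04] [234 231 232]
(303, 240) [0.4485 0.1841 0.2002] [147 162 101]
(303, 330) [0.4446 0.368  0.0835] [ 97 106  68]
(308, 340) [0.4325 0.3899 0.0751] [192 179 163]
(305, 200) [0.4454 0.1003 0.2572] [144 159  99]
(320, 240) [0.3912 0.0285 0.0303] [57 30 17]
(325, 315) [0.3894 0.3151 0.0714] [238 223 162]
(323, 278) [0.3862 0.161  0.0224] [154 173 145]
0.1 zmax 0.26 x 0.435 0.45 0.365 0.452
0.2 zmax 0.209 x 0.433 0.451 0.433 0.452
0.3 zmax 0.147 x 0.436 0.451 0.436 0.452
0.4 zmax 0.087 x 0.435 0.451 0.434 0.451
```

View pics/crop.png

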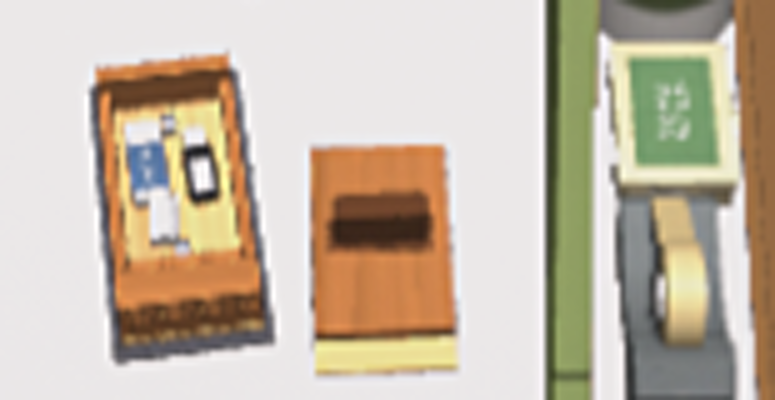

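View pics/wrist0.png

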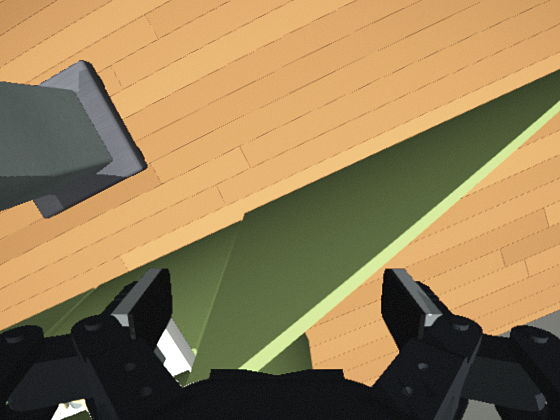

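The crop shows the tray's groove end (wide lip) toward +y at crop (195,280) and its stop at the far end (165,70). The board's tongue also points to +y, with the rib at (380,220). The wrist view shows only floor and panel. One coarse measurement, then I move.

```bash
python3 - <<'E'
from h import *
z=np.load('pics/scene0.npz',allow_pickle=True);p,D,M=z['p'],z['D'],z['M'].item()
C=np.load('pics/C.npy');hsv=cv2.cvtColor(p,cv2.COLOR_RGB2HSV)
def rect(m,n):
    q=(C[m][:,:2]*1000).astype(np.float32); r=cv2.minAreaRect(q); print(n,m.sum(),np.round(r[0],1),np.round(r[1],1),round(r[2],1),'z',np.percentile(C[m][:,2],[5,50,95]).round(4)); 
X,Y,Z=C[...,0],C[...,1],C[...,2]
reg=(Y>.1)&(Y<.35)
rect(reg&(X>.59)&(X<.72)&(Z>.034)&(Z<.05),'tray top')
rect(reg&(X>.59)&(X<.72)&(Z>.003)&(hsv[...,1]>60),'tray all')
rect(reg&(X>.48)&(X<.59)&(Z>.008)&(Z<.02),'slab')
rect(reg&(X>.48)&(X<.59)&(Z>.002)&(Z<.02)&(hsv[...,1]>60),'slab+tongue')
rect(reg&(X>.48)&(X<.59)&(Z>.035)&(Z<.05),'rib')
dark=(p.max(2)<40)
for zz in np.arange(.4,1.2,.1):
    m=dark&(abs(Z-zz)<.05)&(X<1)&(Y>-.5)
    if m.sum()>20: print('dark',round(zz,1),m.sum(),np.percentile(X[m],[2,50,98]).round(3),np.percentile(Y[m],[2,50,98]).round(3))
E
```

```text
tray top 304 [648.3 224.5] [ 73.5 165.7] 10.6 z [0.035  0.0386 0.0431]
tray all 1333 [649.3 221.5] [ 76.3 171.9] 10.7 z [0.0056 0.0223 0.0406]
slab 868 [538.8 246.8] [ 74.  140.2] 4.6 z [0.0091 0.0128 0.0173]
slab+tongue 1051 [539.1 243.9] [ 73.5 146.6] 4.6 z [0.0045 0.012  0.0171]
rib 107 [538.4 240.9] [47.9 17.9] 5.3 z [0.0358 0.0409 0.0445]
dark 0.4 669 [-0.072  0.284  0.307] [0.137 0.595 0.605]
dark 0.5 723 [-0.059  0.374  0.4  ] [-0.004  0.745  0.782]
dark 0.6 1566 [0.163 0.373 0.4  ] [-0.012  0.634  0.74 ]
dark 0.7 923 [0.355 0.373 0.38 ] [-0.001  0.479  0.579]
dark 0.8 610 [0.37  0.377 0.38 ] [0.266 0.339 0.422]
```

Emit:
send_rows(moves=[{"z": 0.6, "az": -1.4}, {"z": 1.0, "az": -2.8}, {"z": 1.4, "az": -4.2}, {"z": 1.5, "az": -5.6, "y": -0.5}, {"z": 1.5, "az": -7, "y": -1.2}, {"z": 1.5, "az": -8.4, "y": -2, "x": 0.5}, {"z": 1.5, "az": -9.8, "y": -2.8, "x": 1}, {"z": 1.5, "az": -11.2, "y": -3.5, "x": 1.5}])

```text
validation failed for argument at $.mo...
```

Emit:
send_rows(moves=[{"x": 0.3, "y": -0.4, "z": 0, "ax": 0, "ay": 0, "az": -1.25, "grip": 1}, {"x": 0.7, "y": -0.8, "z": 0, "ax": 0, "ay": 0, "az": -2.5, "grip": 1}, {"x": 1.1, "y": -1.3, "z": 0, "ax": 0, "ay": 0, "az": -3.75, "grip": 1}, {"x": 1.5, "y": -1.8, "z": 0, "ax": 0, "ay": 0, "az": -5, "grip": 1}, {"x": 1.9, "y": -2.3, "z": 0, "ax": 0, "ay": 0, "az": -6.25, "grip": 1}, {"x": 2.3, "y": -2.8, "z": 0, "ax": 0, "ay": 0, "az": -7.5, "grip": 1}, {"x": 2.7, "y": -3.2, "z": 0, "ax": 0, "ay": 0, "az": -8.75, "grip": 1}, {"x": 3.0, "y": -3.6, "z": 0, "ax": 0, "ay": 0, "az": -10, "grip": 1}], squeeze=60)

```text
clock: 0.82
tool_pos: [0.3573, 0.4562, 0.2309]
ee_rot: [[-0.249, 0.969, -0.0], [0.969, 0.249, -0.001], [-0.0, -0.0, -1.0]]
contact_force: [0.1, -0.1, -0.5]
opening: 0.0851
gripper_force: 0.0
```

Emit:
send_rows(moves=[{"x": 0.3, "y": -0.4, "z": 0, "ax": 0, "ay": 0, "az": -1.25, "grip": 1}, {"x": 0.7, "y": -0.8, "z": 0, "ax": 0, "ay": 0, "az": -2.5, "grip": 1}, {"x": 1.1, "y": -1.3, "z": 0, "ax": 0, "ay": 0, "az": -3.75, "grip": 1}, {"x": 1.5, "y": -1.8, "z": 0, "ax": 0, "ay": 0, "az": -5, "grip": 1}, {"x": 1.9, "y": -2.3, "z": 0, "ax": 0, "ay": 0, "az": -6.25, "grip": 1}, {"x": 2.3, "y": -2.8, "z": 0, "ax": 0, "ay": 0, "az": -7.5, "grip": 1}, {"x": 2.7, "y": -3.2, "z": 0, "ax": 0, "ay": 0, "az": -8.75, "grip": 1}, {"x": 3.0, "y": -3.6, "z": 0, "ax": 0, "ay": 0, "az": -10, "grip": 1}])

```text
clock: 1.48
tool_pos: [0.4473, 0.3483, 0.2309]
ee_rot: [[0.582, 0.813, -0.0], [0.813, -0.582, -0.0], [-0.0, -0.0, -1.0]]
contact_force: [-0.8, 0.2, -0.1]
opening: 0.0854
gripper_force: 0.0
```

Emit:
send_rows(moves=[{"x": 0.3, "y": -0.4, "z": 0, "ax": 0, "ay": 0, "az": -1.25, "grip": 1}, {"x": 0.7, "y": -0.8, "z": 0, "ax": 0, "ay": 0, "az": -2.5, "grip": 1}, {"x": 1.1, "y": -1.3, "z": 0, "ax": 0, "ay": 0, "az": -3.75, "grip": 1}, {"x": 1.5, "y": -1.8, "z": 0, "ax": 0, "ay": 0, "az": -5, "grip": 1}, {"x": 1.9, "y": -2.3, "z": 0, "ax": 0, "ay": 0, "az": -6.25, "grip": 1}, {"x": 2.3, "y": -2.8, "z": 0, "ax": 0, "ay": 0, "az": -7.5, "grip": 1}, {"x": 2.7, "y": -3.2, "z": 0, "ax": 0, "ay": 0, "az": -8.75, "grip": 1}, {"x": 3.0, "y": -3.6, "z": 0, "ax": 0, "ay": 0, "az": -10, "grip": 1}])

```text
clock: 2.15
tool_pos: [0.5372, 0.2403, 0.2309]
ee_rot: [[0.997, 0.077, -0.0], [0.077, -0.997, -0.0], [-0.0, 0.0, -1.0]]
contact_force: [0.0, -0.6, 0.6]
opening: 0.0855
gripper_force: 0.0
```

```bash
cat > seg.py <<'E'
from h import *
def rect(C,m,n):
    q=(C[m][:,:2]*1000).astype(np.float32)
    if len(q)<5: print(n,'none');return
    r=cv2.minAreaRect(q); print(n,m.sum(),np.round(r[0],1),np.round(r[1],1),round(r[2],1),'z',np.percentile(C[m][:,2],[5,50,95]).round(4))
E
python3 - <<'E'
from seg import *
p,D,M=save('wrist','wrist1')
p2,D2,M2=save('side','side1')
cv2.imwrite('pics/both1.png',np.vstack([p[:,:,::-1],p2[90:330,:,::-1]])[:600])
for n,p,D,M in(('wrist',p,D,M),('side',p2,D2,M2)):
    C=cloud(n,D,M);X,Y,Z=C[...,0],C[...,1],C[...,2];hsv=cv2.cvtColor(p,cv2.COLOR_RGB2HSV)
    col=(hsv[...,1]>60)&(hsv[...,0]<35);reg=(Y>.1)&(Y<.35)
    rect(C,reg&(X>.59)&(X<.72)&(Z>.036)&(Z<.05)&col,n+' tray top')
    rect(C,reg&(X>.48)&(X<.595)&(Z>.009)&(Z<.018)&col,'slab')
    rect(C,reg&(X>.48)&(X<.595)&(Z>.002)&(Z<.018)&col,'slab+tongue')
    rect(C,reg&(X>.48)&(X<.595)&(Z>.037)&(Z<.05),'rib')
E
```

```text
wrist tray top 3135 [647.5 219.2] [ 74.1 160.3] 10.8 z [0.0375 0.0398 0.0413]
slab 7176 [538.1 235.5] [ 73.9 119.7] 4.5 z [0.0129 0.0142 0.0156]
slab+tongue 7895 [537.5 244.5] [ 73.9 137.4] 4.8 z [0.0053 0.0141 0.0156]
rib 856 [538.  235.1] [49.9 15.7] 4.4 z [0.0397 0.0419 0.0432]
side tray top 252 [646.7 221.3] [ 76.7 164.8] 12.3 z [0.0368 0.0399 0.0426]
slab 415 [541.6 237.8] [ 63.1 127.2] 4.1 z [0.0113 0.0145 0.0169]
slab+tongue 597 [554.6 247.6] [ 88.  144.3] 5.6 z [0.0039 0.0135 0.0167]
rib 109 [557.6 252. ] [100.5  35.1] 27.4 z [0.0379 0.0417 0.0442]
```

View pics/both1.png

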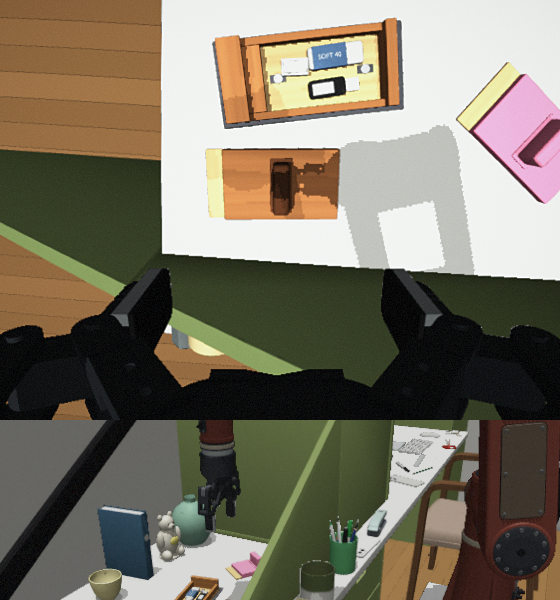

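The wrist view shows the board (rib at (282,187), tongue to the left) and the tray (groove end at left, (232,80)). All measured sizes and heights match the text. Descending to grip the rib.

Emit:
send_rows(moves=[{"x": 0, "y": -0.2, "z": -1.1, "ax": 0, "ay": 0, "az": 0, "grip": 1}, {"x": 0, "y": -0.2, "z": -2.2, "ax": 0, "ay": 0, "az": 0, "grip": 1}, {"x": 0, "y": -0.2, "z": -3.3, "ax": 0, "ay": 0, "az": 0, "grip": 1}, {"x": 0, "y": -0.2, "z": -4.4, "ax": 0, "ay": 0, "az": 0, "grip": 1}, {"x": 0, "y": -0.17, "z": -5.5, "ax": 0, "ay": 0, "az": 0, "grip": 1}, {"x": 0, "y": -0.17, "z": -6.4, "ax": 0, "ay": 0, "az": 0, "grip": 1}, {"x": 0.03, "y": -0.17, "z": -6.8, "ax": 0, "ay": 0, "az": 0, "grip": 1}, {"x": 0.03, "y": -0.17, "z": -7.0, "ax": 0, "ay": 0, "az": 0, "grip": 1}], squeeze=80)

```text
clock: 2.92
tool_pos: [0.5349, 0.2361, 0.0185]
ee_rot: [[0.996, 0.085, -0.005], [0.085, -0.996, -0.001], [-0.005, 0.001, -1.0]]
contact_force: [-0.2, -0.7, -0.2]
opening: 0.0858
gripper_force: 0.0
```

Emit:
send_rows(moves=[{"x": 0, "y": 0, "z": 0, "ax": 0, "ay": 0, "az": 0, "grip": 0.5}, {"x": 0, "y": 0, "z": 0, "ax": 0, "ay": 0, "az": 0, "grip": 0.3}, {"x": 0, "y": 0, "z": 0, "ax": 0, "ay": 0, "az": 0, "grip": 0}, {"x": 0, "y": 0, "z": 0, "ax": 0, "ay": 0, "az": 0, "grip": 0}, {"x": 0, "y": 0, "z": 0, "ax": 0, "ay": 0, "az": 0, "grip": 0}, {"x": 0, "y": 0, "z": 0, "ax": 0, "ay": 0, "az": 0, "grip": 0}, {"x": 0, "y": 0, "z": 0, "ax": 0, "ay": 0, "az": 0, "grip": 0}, {"x": 0, "y": 0, "z": 0, "ax": 0, "ay": 0, "az": 0, "grip": 0}], squeeze=80)

```text
clock: 3.58
tool_pos: [0.5389, 0.2366, 0.023]
ee_rot: [[0.997, 0.083, 0.003], [0.083, -0.997, 0.001], [0.003, -0.001, -1.0]]
contact_force: [-0.8, 0.2, 5.6]
opening: 0.014
gripper_force: 80.4
```

Emit:
send_rows(moves=[{"x": 0, "y": 0, "z": 0.2, "ax": 0, "ay": 0, "az": 0, "grip": 0}, {"x": 0, "y": 0, "z": 0.5, "ax": 0, "ay": 0, "az": 0, "grip": 0}, {"x": 0, "y": 0, "z": 1.0, "ax": 0, "ay": 0, "az": 0, "grip": 0}, {"x": 0, "y": 0, "z": 1.6, "ax": 0, "ay": 0, "az": 0.3, "grip": 0}, {"x": 0, "y": 0, "z": 2.2, "ax": 0, "ay": 0, "az": 0.6, "grip": 0}, {"x": 0, "y": 0, "z": 2.8, "ax": 0, "ay": 0, "az": 0.9, "grip": 0}, {"x": 0, "y": 0, "z": 3.2, "ax": 0, "ay": 0, "az": 1.2, "grip": 0}, {"x": 0, "y": 0, "z": 3.3, "ax": 0, "ay": 0, "az": 1.21, "grip": 0}])

```text
clock: 4.25
tool_pos: [0.5391, 0.2367, 0.1233]
ee_rot: [[0.982, 0.188, 0.004], [0.188, -0.982, 0.001], [0.005, -0.001, -1.0]]
contact_force: [1.0, 0.2, -1.6]
opening: 0.014
gripper_force: 79.5
```

Emit:
send_rows(moves=[{"x": 0.4, "y": -0.2, "z": 0, "ax": -0.3, "ay": -0.06, "az": 0, "grip": 0}, {"x": 1.0, "y": -0.4, "z": 0, "ax": -0.6, "ay": -0.12, "az": 0, "grip": 0}, {"x": 1.7, "y": -0.7, "z": 0, "ax": -0.9, "ay": -0.17, "az": 0, "grip": 0}, {"x": 2.4, "y": -1.0, "z": 0, "ax": -1.3, "ay": -0.25, "az": 0, "grip": 0}, {"x": 3.0, "y": -1.2, "z": 0, "ax": -1.7, "ay": -0.32, "az": 0, "grip": 0}, {"x": 3.5, "y": -1.4, "z": 0, "ax": -2.0, "ay": -0.38, "az": 0, "grip": 0}, {"x": 3.8, "y": -1.5, "z": 0, "ax": -2.16, "ay": -0.41, "az": 0, "grip": 0}, {"x": 3.87, "y": -1.52, "z": 0, "ax": -2.16, "ay": -0.41, "az": 0, "grip": 0}])

```text
clock: 4.92
tool_pos: [0.6541, 0.1903, 0.1191]
ee_rot: [[0.982, 0.183, 0.034], [0.187, -0.964, -0.188], [-0.001, 0.191, -0.982]]
contact_force: [0.5, -0.1, -1.4]
opening: 0.014
gripper_force: 79.4
```

```bash
python3 - <<'E'
from seg import *
s=robot.read_state(); print(s['clock'],s['tool_pos'].round(4),s['ee_rot'].round(3).tolist(),s['contact_force'].round(1),s['opening'],s['gripper_force'])
p,D,M=save('wrist','wrist2')
p2,D2,M2=save('side','side2')
a=cv2.resize(p2[220:330,130:340],(560,293))
cv2.imwrite('pics/both2.png',np.vstack([p,a])[:600,:,::-1])
# board slab points in board-held frame: tool pose
R=np.array(s['ee_rot']);t=s['tool_pos']
C=cloud('wrist',D,M)
q=(C-t)@R   # tool coords
hsv=cv2.cvtColor(p,cv2.COLOR_RGB2HSV)
m=(D>0)&(D<.28)&(abs(q[...,0])<.06)&(abs(q[...,1])<.1)&(hsv[...,1]>60)&(hsv[...,0]<35)
L=q[m]*1000
print(len(L),np.percentile(L,[1,5,50,95,99],axis=0).round(1))
E
```

```text
4.9167 [0.6541 0.1903 0.1191] [[0.982, 0.183, 0.034], [0.187, -0.964, -0.188], [-0.001, 0.191, -0.982]] [ 0.5 -0.1 -1.4] 0.014007000336162036 79.42862749099731
38770 [[-22.4 -89.6 -86.4]
 [-16.  -73.3 -27.1]
 [ 16.9  -5.8   9. ]
 [ 35.8  52.2  94.5]
 [ 36.   58.3 110.4]]
```

View pics/both2.png

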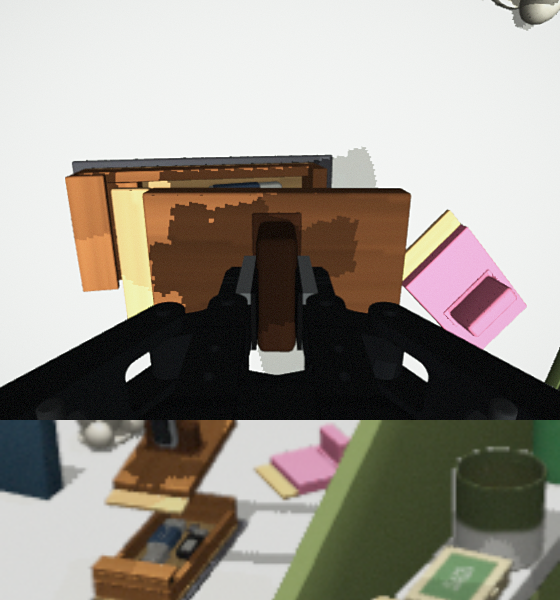

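The board is held tilted with the rib between the pads, and the groove lip of the tray is visible at (92,235). Checking the held geometry, then lowering above the seat.

```bash
python3 - <<'E'
from h import *
z=np.load('pics/wrist2.npz',allow_pickle=True);p,D,M=z['p'],z['D'],z['M'].item()
R=np.array([[0.982, 0.183, 0.034], [0.187, -0.964, -0.188], [-0.001, 0.191, -0.982]]);t=np.array([0.6541,0.1903,0.1191])
q=(cloud('wrist',D,M)-t)@R*1000
m=(abs(q[...,2]-9)<4)&(abs(q[...,0])<45)&(abs(q[...,1])<70)&(abs(q[...,1])>15)&(q[...,0]>15)
L=q[m];A=np.c_[L[:,:2],np.ones(len(L))];c=np.linalg.lstsq(A,L[:,2],rcond=None)[0];print('slab plane',c.round(4),'y',np.percentile(L[:,1],[.5,99.5]),'x',np.percentile(L[:,0],99.5))
m=(abs(q[...,2]-18)<4)&(abs(q[...,0])<45)&(q[...,1]<-55)&(q[...,1]>-95)
L=q[m];print('tongue',len(L),np.median(L[:,2]),np.percentile(L[:,1],[.5,1,99]),np.percentile(L[:,0],99.5))
# tray: lip & stop tops near z .04
C=cloud('wrist',D,M);hsv=cv2.cvtColor(p,cv2.COLOR_RGB2HSV)
E
```

```text
slab plane [ 2.5600e-02 -1.6000e-03  8.3412e+00] y [-58.35994783  59.5807672 ] x 36.055554426948014
tongue 3680 18.094690463847506 [-77.24431008 -77.03462408 -61.26719315] 36.04960896377471
```

Emit:
send_rows(moves=[{"x": 0, "y": 0, "z": -0.2, "ax": 0, "ay": 0, "az": 0, "grip": 0}, {"x": 0, "y": 0, "z": -0.5, "ax": 0, "ay": 0, "az": 0, "grip": 0}, {"x": 0, "y": 0, "z": -0.8, "ax": 0, "ay": 0, "az": 0, "grip": 0}, {"x": 0, "y": 0, "z": -1.1, "ax": 0, "ay": 0, "az": 0, "grip": 0}, {"x": 0, "y": 0, "z": -1.3, "ax": 0, "ay": 0, "az": 0, "grip": 0}, {"x": 0, "y": 0, "z": -1.4, "ax": 0, "ay": 0, "az": 0, "grip": 0}, {"x": 0, "y": 0, "z": -1.5, "ax": 0, "ay": 0, "az": 0, "grip": 0}, {"x": 0, "y": 0, "z": -1.5, "ax": 0, "ay": 0, "az": 0, "grip": 0}])

```text
clock: 5.68
tool_pos: [0.6532, 0.1905, 0.0743]
ee_rot: [[0.982, 0.184, 0.034], [0.187, -0.964, -0.188], [-0.001, 0.191, -0.982]]
contact_force: [-0.3, 0.3, -1.9]
opening: 0.0143
gripper_force: 79.4
```

Emit:
send_rows(moves=[{"x": 0, "y": 0, "z": -0.07, "ax": 0, "ay": 0, "az": 0, "grip": 0}, {"x": 0, "y": 0, "z": -0.14, "ax": 0, "ay": 0, "az": 0, "grip": 0}, {"x": 0, "y": 0, "z": -0.2, "ax": 0, "ay": 0, "az": 0, "grip": 0}, {"x": 0, "y": 0, "z": -0.24, "ax": 0, "ay": 0, "az": 0, "grip": 0}, {"x": 0, "y": 0, "z": -0.27, "ax": 0, "ay": 0, "az": 0, "grip": 0}, {"x": 0, "y": 0, "z": -0.3, "ax": 0, "ay": 0, "az": 0, "grip": 0}, {"x": 0, "y": 0, "z": -0.32, "ax": 0, "ay": 0, "az": 0, "grip": 0}, {"x": 0, "y": 0, "z": -0.32, "ax": 0, "ay": 0, "az": 0, "grip": 0}])

```text
clock: 6.35
tool_pos: [0.6536, 0.1906, 0.0655]
ee_rot: [[0.982, 0.184, 0.035], [0.187, -0.964, -0.187], [-0.0, 0.191, -0.982]]
contact_force: [-0.6, 0.2, -1.2]
opening: 0.0141
gripper_force: 79.4
```

Emit:
send_rows(moves=[{"x": 0, "y": 0, "z": -0.01, "ax": 0, "ay": 0, "az": 0, "grip": 0}, {"x": 0, "y": 0, "z": -0.02, "ax": 0, "ay": 0, "az": 0, "grip": 0}, {"x": 0, "y": 0, "z": -0.03, "ax": 0, "ay": 0, "az": 0, "grip": 0}, {"x": 0, "y": 0, "z": -0.04, "ax": 0, "ay": 0, "az": 0, "grip": 0}, {"x": 0, "y": 0, "z": -0.05, "ax": 0, "ay": 0, "az": 0, "grip": 0}, {"x": 0, "y": 0, "z": -0.05, "ax": 0, "ay": 0, "az": 0, "grip": 0}, {"x": 0, "y": 0, "z": -0.05, "ax": 0, "ay": 0, "az": 0, "grip": 0}, {"x": 0, "y": 0, "z": -0.05, "ax": 0, "ay": 0, "az": 0, "grip": 0}])

```text
clock: 7.02
tool_pos: [0.6537, 0.1906, 0.0642]
ee_rot: [[0.982, 0.184, 0.036], [0.187, -0.964, -0.187], [-0.0, 0.191, -0.982]]
contact_force: [-0.6, 0.1, -1.6]
opening: 0.0144
gripper_force: 79.4
```

Emit:
send_rows(moves=[{"x": 0, "y": 0, "z": -0.01, "ax": 0, "ay": 0, "az": 0, "grip": 0}, {"x": 0, "y": 0, "z": -0.02, "ax": 0, "ay": 0, "az": 0, "grip": 0}, {"x": 0, "y": 0, "z": -0.03, "ax": 0, "ay": 0, "az": 0, "grip": 0}, {"x": 0, "y": 0, "z": -0.04, "ax": 0, "ay": 0, "az": 0, "grip": 0}, {"x": 0, "y": 0, "z": -0.05, "ax": 0, "ay": 0, "az": 0, "grip": 0}, {"x": 0, "y": 0, "z": -0.05, "ax": 0, "ay": 0, "az": 0, "grip": 0}, {"x": 0, "y": 0, "z": -0.05, "ax": 0, "ay": 0, "az": 0, "grip": 0}, {"x": 0, "y": 0, "z": -0.05, "ax": 0, "ay": 0, "az": 0, "grip": 0}])

```text
clock: 7.68
tool_pos: [0.6538, 0.1905, 0.0632]
ee_rot: [[0.982, 0.184, 0.036], [0.187, -0.964, -0.187], [0.0, 0.191, -0.982]]
contact_force: [-2.0, -1.1, 1.7]
opening: 0.0139
gripper_force: 79.9
```

Emit:
send_rows(moves=[{"x": 0, "y": 0, "z": 0.02, "ax": 0, "ay": 0, "az": 0, "grip": 0}, {"x": 0, "y": 0, "z": 0.03, "ax": 0, "ay": 0, "az": 0, "grip": 0}, {"x": -0.01, "y": 0.05, "z": 0.03, "ax": 0, "ay": 0, "az": 0, "grip": 0}, {"x": -0.02, "y": 0.1, "z": 0.03, "ax": 0, "ay": 0, "az": 0, "grip": 0}, {"x": -0.03, "y": 0.15, "z": 0.03, "ax": 0, "ay": 0, "az": 0, "grip": 0}, {"x": -0.04, "y": 0.2, "z": 0.03, "ax": 0, "ay": 0, "az": 0, "grip": 0}, {"x": -0.048, "y": 0.25, "z": 0.03, "ax": 0, "ay": 0, "az": 0, "grip": 0}, {"x": -0.048, "y": 0.25, "z": 0.03, "ax": 0, "ay": 0, "az": 0, "grip": 0}])

```text
clock: 8.35
tool_pos: [0.652, 0.1986, 0.0634]
ee_rot: [[0.982, 0.184, 0.036], [0.188, -0.964, -0.187], [-0.0, 0.19, -0.982]]
contact_force: [0.0, -0.5, -1.1]
opening: 0.0138
gripper_force: 79.5
```

Emit:
send_rows(moves=[{"x": -0.006, "y": 0.03, "z": 0, "ax": 0, "ay": 0, "az": 0, "grip": 0}, {"x": -0.011, "y": 0.06, "z": 0, "ax": 0, "ay": 0, "az": 0, "grip": 0}, {"x": -0.017, "y": 0.09, "z": 0, "ax": 0, "ay": 0, "az": 0, "grip": 0}, {"x": -0.023, "y": 0.12, "z": 0, "ax": 0, "ay": 0, "az": 0, "grip": 0}, {"x": -0.029, "y": 0.15, "z": 0, "ax": 0, "ay": 0, "az": 0, "grip": 0}, {"x": -0.034, "y": 0.18, "z": 0, "ax": 0, "ay": 0, "az": 0, "grip": 0}, {"x": -0.034, "y": 0.18, "z": 0, "ax": 0, "ay": 0, "az": 0, "grip": 0}, {"x": -0.034, "y": 0.18, "z": 0, "ax": 0, "ay": 0, "az": 0, "grip": 0}])

```text
clock: 9.02
tool_pos: [0.6511, 0.2036, 0.0635]
ee_rot: [[0.982, 0.184, 0.035], [0.187, -0.964, -0.187], [-0.0, 0.191, -0.982]]
contact_force: [-0.6, -0.6, -1.8]
opening: 0.0142
gripper_force: 79.5
```

Emit:
send_rows(moves=[{"x": -0.006, "y": 0.03, "z": 0, "ax": 0, "ay": 0, "az": 0, "grip": 0}, {"x": -0.011, "y": 0.06, "z": 0, "ax": 0, "ay": 0, "az": 0, "grip": 0}, {"x": -0.017, "y": 0.09, "z": 0, "ax": 0, "ay": 0, "az": 0, "grip": 0}, {"x": -0.023, "y": 0.12, "z": 0, "ax": 0, "ay": 0, "az": 0, "grip": 0}, {"x": -0.029, "y": 0.15, "z": 0, "ax": 0, "ay": 0, "az": 0, "grip": 0}, {"x": -0.034, "y": 0.18, "z": 0, "ax": 0, "ay": 0, "az": 0, "grip": 0}, {"x": -0.034, "y": 0.18, "z": 0, "ax": 0, "ay": 0, "az": 0, "grip": 0}, {"x": -0.034, "y": 0.18, "z": 0, "ax": 0, "ay": 0, "az": 0, "grip": 0}])

```text
clock: 9.68
tool_pos: [0.6502, 0.2089, 0.0636]
ee_rot: [[0.982, 0.184, 0.036], [0.187, -0.964, -0.187], [-0.0, 0.191, -0.982]]
contact_force: [-0.3, 0.4, -1.5]
opening: 0.0141
gripper_force: 79.6
```

Emit:
send_rows(moves=[{"x": -0.006, "y": 0.03, "z": 0, "ax": 0, "ay": 0, "az": 0, "grip": 0}, {"x": -0.011, "y": 0.06, "z": 0, "ax": 0, "ay": 0, "az": 0, "grip": 0}, {"x": -0.017, "y": 0.09, "z": 0, "ax": 0, "ay": 0, "az": 0, "grip": 0}, {"x": -0.023, "y": 0.12, "z": 0, "ax": 0, "ay": 0, "az": 0, "grip": 0}, {"x": -0.029, "y": 0.15, "z": 0, "ax": 0, "ay": 0, "az": 0, "grip": 0}, {"x": -0.034, "y": 0.18, "z": 0, "ax": 0, "ay": 0, "az": 0, "grip": 0}, {"x": -0.034, "y": 0.18, "z": 0, "ax": 0, "ay": 0, "az": 0, "grip": 0}, {"x": -0.034, "y": 0.18, "z": 0, "ax": 0, "ay": 0, "az": 0, "grip": 0}])

```text
clock: 10.35
tool_pos: [0.6493, 0.2135, 0.0637]
ee_rot: [[0.982, 0.184, 0.036], [0.187, -0.964, -0.188], [-0.0, 0.192, -0.981]]
contact_force: [0.7, -4.1, -1.3]
opening: 0.0144
gripper_force: 79.5
```

Emit:
send_rows(moves=[{"x": -0.003, "y": 0.015, "z": 0, "ax": 0, "ay": 0, "az": 0, "grip": 0}, {"x": -0.006, "y": 0.03, "z": 0, "ax": 0, "ay": 0, "az": 0, "grip": 0}, {"x": -0.009, "y": 0.045, "z": 0, "ax": 0, "ay": 0, "az": 0, "grip": 0}, {"x": -0.012, "y": 0.06, "z": 0, "ax": 0, "ay": 0, "az": 0, "grip": 0}, {"x": -0.014, "y": 0.07, "z": 0, "ax": 0, "ay": 0, "az": 0, "grip": 0}, {"x": -0.014, "y": 0.07, "z": 0, "ax": 0, "ay": 0, "az": 0, "grip": 0}, {"x": -0.014, "y": 0.07, "z": 0, "ax": 0, "ay": 0, "az": 0, "grip": 0}, {"x": -0.014, "y": 0.07, "z": 0, "ax": 0, "ay": 0, "az": 0, "grip": 0}])

```text
clock: 11.02
tool_pos: [0.649, 0.2152, 0.0638]
ee_rot: [[0.982, 0.184, 0.036], [0.187, -0.964, -0.189], [-0.0, 0.193, -0.981]]
contact_force: [1.4, -6.3, -0.3]
opening: 0.0138
gripper_force: 79.4
```

```bash
python3 - <<'E'
from seg import *
s=robot.read_state(); print(s['tool_pos'].round(4),s['contact_force'].round(1))
p,D,M=save('wrist','wrist3')
p2,D2,M2=save('scene','scene3')
a=cv2.resize(p2[255:335,190:300],(560,400),interpolation=cv2.INTER_CUBIC)[:300]
cv2.imwrite('pics/both3.png',np.vstack([p[120:],a])[:600,:,::-1])
E
```

```text
[0.649  0.2152 0.0638] [ 1.4 -6.3 -0.3]
```

View pics/both3.png

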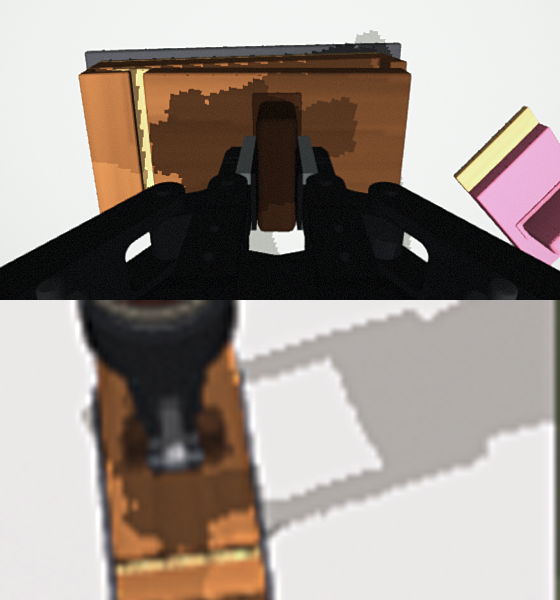

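The tongue is in the groove: the pale strip at (142,130) has narrowed to about 8 mm, and the force slope matches the strip. Pressing about 1 mm more.

Emit:
send_rows(moves=[{"x": -0.002, "y": 0.01, "z": 0, "ax": 0, "ay": 0, "az": 0, "grip": 0}, {"x": -0.004, "y": 0.02, "z": 0, "ax": 0, "ay": 0, "az": 0, "grip": 0}, {"x": -0.006, "y": 0.03, "z": 0, "ax": 0, "ay": 0, "az": 0, "grip": 0}, {"x": -0.008, "y": 0.04, "z": 0, "ax": 0, "ay": 0, "az": 0, "grip": 0}, {"x": -0.008, "y": 0.04, "z": 0, "ax": 0, "ay": 0, "az": 0, "grip": 0}, {"x": -0.008, "y": 0.04, "z": 0, "ax": 0, "ay": 0, "az": 0, "grip": 0}, {"x": -0.008, "y": 0.04, "z": 0, "ax": 0, "ay": 0, "az": 0, "grip": 0}, {"x": -0.008, "y": 0.04, "z": 0, "ax": 0, "ay": 0, "az": 0, "grip": 0}])

```text
clock: 11.78
tool_pos: [0.6488, 0.216, 0.0639]
ee_rot: [[0.982, 0.184, 0.036], [0.187, -0.964, -0.19], [-0.0, 0.193, -0.981]]
contact_force: [0.8, -7.5, -0.6]
opening: 0.0136
gripper_force: 79.4
```

Emit:
send_rows(moves=[{"x": 0.003, "y": -0.018, "z": -0.04, "ax": 0.18, "ay": 0.034, "az": 0, "grip": 0}, {"x": 0.007, "y": -0.037, "z": -0.079, "ax": 0.36, "ay": 0.069, "az": 0, "grip": 0}, {"x": 0.01, "y": -0.055, "z": -0.118, "ax": 0.54, "ay": 0.103, "az": 0, "grip": 0}, {"x": 0.014, "y": -0.073, "z": -0.158, "ax": 0.72, "ay": 0.137, "az": 0, "grip": 0}, {"x": 0.017, "y": -0.09, "z": -0.198, "ax": 0.9, "ay": 0.172, "az": 0, "grip": 0}, {"x": 0.02, "y": -0.107, "z": -0.237, "ax": 1.08, "ay": 0.206, "az": 0, "grip": 0}, {"x": 0.02, "y": -0.107, "z": -0.237, "ax": 1.08, "ay": 0.206, "az": 0, "grip": 0}, {"x": 0.02, "y": -0.107, "z": -0.237, "ax": 1.08, "ay": 0.206, "az": 0, "grip": 0}])

```text
clock: 12.45
tool_pos: [0.6495, 0.2128, 0.0567]
ee_rot: [[0.982, 0.186, 0.018], [0.187, -0.978, -0.096], [-0.0, 0.098, -0.995]]
contact_force: [1.1, -6.6, -0.2]
opening: 0.0139
gripper_force: 79.6
```

Emit:
send_rows(moves=[{"x": -0.002, "y": 0.012, "z": 0, "ax": 0, "ay": 0, "az": 0, "grip": 0}, {"x": -0.004, "y": 0.023, "z": 0, "ax": 0, "ay": 0, "az": 0, "grip": 0}, {"x": -0.002, "y": 0.008, "z": -0.04, "ax": 0.177, "ay": 0.034, "az": 0, "grip": 0}, {"x": 0.001, "y": -0.006, "z": -0.08, "ax": 0.354, "ay": 0.068, "az": 0, "grip": 0}, {"x": 0.004, "y": -0.021, "z": -0.12, "ax": 0.53, "ay": 0.101, "az": 0, "grip": 0}, {"x": 0.007, "y": -0.036, "z": -0.16, "ax": 0.707, "ay": 0.135, "az": 0, "grip": 0}, {"x": 0.007, "y": -0.036, "z": -0.16, "ax": 0.707, "ay": 0.135, "az": 0, "grip": 0}, {"x": 0.007, "y": -0.036, "z": -0.16, "ax": 0.707, "ay": 0.135, "az": 0, "grip": 0}])

```text
clock: 13.12
tool_pos: [0.6497, 0.2116, 0.0519]
ee_rot: [[0.982, 0.187, 0.006], [0.187, -0.982, -0.035], [-0.0, 0.035, -0.999]]
contact_force: [0.5, -7.2, 0.1]
opening: 0.014
gripper_force: 79.6
```

Emit:
send_rows(moves=[{"x": 0.001, "y": -0.006, "z": -0.022, "ax": 0.098, "ay": 0.019, "az": 0, "grip": 0}, {"x": 0.002, "y": -0.013, "z": -0.045, "ax": 0.196, "ay": 0.037, "az": 0, "grip": 0}, {"x": 0.004, "y": -0.02, "z": -0.068, "ax": 0.295, "ay": 0.056, "az": 0, "grip": 0}, {"x": 0.005, "y": -0.027, "z": -0.09, "ax": 0.393, "ay": 0.075, "az": 0, "grip": 0}, {"x": 0.005, "y": -0.027, "z": -0.095, "ax": 0.393, "ay": 0.075, "az": 0, "grip": 0}, {"x": 0.005, "y": -0.027, "z": -0.1, "ax": 0.393, "ay": 0.075, "az": 0, "grip": 0}, {"x": 0.005, "y": -0.027, "z": -0.1, "ax": 0.393, "ay": 0.075, "az": 0, "grip": 0}, {"x": 0.005, "y": -0.027, "z": -0.1, "ax": 0.393, "ay": 0.075, "az": 0, "grip": 0}])

```text
clock: 13.78
tool_pos: [0.6499, 0.2108, 0.0492]
ee_rot: [[0.982, 0.188, -0.0], [0.188, -0.982, -0.001], [-0.0, 0.001, -1.0]]
contact_force: [-0.4, -8.5, 1.4]
opening: 0.0143
gripper_force: 79.9
```

Emit:
send_rows(moves=[{"x": 0, "y": 0, "z": -0.01, "ax": 0, "ay": 0, "az": 0, "grip": 0}, {"x": 0, "y": 0, "z": -0.02, "ax": 0, "ay": 0, "az": 0, "grip": 0}, {"x": 0, "y": 0, "z": -0.03, "ax": 0, "ay": 0, "az": 0, "grip": 0}, {"x": 0.003, "y": -0.015, "z": -0.03, "ax": 0, "ay": 0, "az": 0, "grip": 0}, {"x": 0.006, "y": -0.03, "z": -0.03, "ax": 0, "ay": 0, "az": 0, "grip": 0}, {"x": 0.009, "y": -0.045, "z": -0.03, "ax": 0, "ay": 0, "az": 0, "grip": 0}, {"x": 0.009, "y": -0.045, "z": -0.03, "ax": 0, "ay": 0, "az": 0, "grip": 0}, {"x": 0.009, "y": -0.045, "z": -0.03, "ax": 0, "ay": 0, "az": 0, "grip": 0}])

```text
clock: 14.45
tool_pos: [0.6499, 0.2108, 0.0491]
ee_rot: [[0.982, 0.188, -0.0], [0.188, -0.982, 0.001], [-0.0, -0.001, -1.0]]
contact_force: [-1.9, -5.5, 3.7]
opening: 0.0138
gripper_force: 80.3
```

Emit:
send_rows(moves=[{"x": 0.003, "y": -0.015, "z": 0.01, "ax": 0, "ay": 0, "az": 0, "grip": 0}, {"x": 0.006, "y": -0.03, "z": 0.01, "ax": 0, "ay": 0, "az": 0, "grip": 0}, {"x": 0.009, "y": -0.045, "z": 0.01, "ax": 0, "ay": 0, "az": 0, "grip": 0}, {"x": 0.01, "y": -0.05, "z": 0.01, "ax": 0, "ay": 0, "az": 0, "grip": 0}, {"x": 0.01, "y": -0.05, "z": 0.01, "ax": 0, "ay": 0, "az": 0, "grip": 0}, {"x": 0.01, "y": -0.05, "z": 0.01, "ax": 0, "ay": 0, "az": 0, "grip": 0}, {"x": 0.01, "y": -0.05, "z": 0.01, "ax": 0, "ay": 0, "az": 0, "grip": 0}, {"x": 0.01, "y": -0.05, "z": 0.01, "ax": 0, "ay": 0, "az": 0, "grip": 0}])

```text
clock: 15.12
tool_pos: [0.6501, 0.2102, 0.049]
ee_rot: [[0.982, 0.188, -0.0], [0.188, -0.982, 0.003], [0.0, -0.003, -1.0]]
contact_force: [-2.9, -2.3, 6.3]
opening: 0.0139
gripper_force: 80.5
```

Emit:
send_rows(moves=[{"x": 0, "y": 0, "z": 0, "ax": 0, "ay": 0, "az": 0, "grip": 0.25}, {"x": 0, "y": 0, "z": 0, "ax": 0, "ay": 0, "az": 0, "grip": 0.35}, {"x": 0, "y": 0, "z": 0, "ax": 0, "ay": 0, "az": 0, "grip": 0.5}, {"x": 0, "y": 0, "z": 0, "ax": 0, "ay": 0, "az": 0, "grip": 0.6}, {"x": 0, "y": 0, "z": 0, "ax": 0, "ay": 0, "az": 0, "grip": 0.6}, {"x": 0, "y": 0, "z": 0, "ax": 0, "ay": 0, "az": 0, "grip": 0.6}, {"x": 0, "y": 0, "z": 0, "ax": 0, "ay": 0, "az": 0, "grip": 0.6}, {"x": 0, "y": 0, "z": 0, "ax": 0, "ay": 0, "az": 0, "grip": 0.6}], squeeze=20)

```text
clock: 15.78
tool_pos: [0.65, 0.2097, 0.048]
ee_rot: [[0.982, 0.187, -0.001], [0.187, -0.982, 0.002], [-0.0, -0.002, -1.0]]
contact_force: [-0.1, -0.2, 0.2]
opening: 0.0509
gripper_force: 0.0
```

Emit:
send_rows(moves=[{"x": 0, "y": 0, "z": 0.2, "ax": 0, "ay": 0, "az": 0, "grip": 0.6}, {"x": 0, "y": 0, "z": 0.6, "ax": 0, "ay": 0, "az": 0, "grip": 0.6}, {"x": 0, "y": 0, "z": 1.2, "ax": 0, "ay": 0, "az": 0, "grip": 0.6}, {"x": 0, "y": 0, "z": 2.0, "ax": 0, "ay": 0, "az": 0, "grip": 0.6}, {"x": 0, "y": 0, "z": 2.8, "ax": 0, "ay": 0, "az": 0, "grip": 0.6}, {"x": 0, "y": 0, "z": 3.6, "ax": 0, "ay": 0, "az": 0, "grip": 0.6}, {"x": 0, "y": 0, "z": 4.2, "ax": 0, "ay": 0, "az": 0, "grip": 0.6}, {"x": 0, "y": 0, "z": 4.4, "ax": 0, "ay": 0, "az": 0, "grip": 0.6}])

```text
clock: 16.45
tool_pos: [0.6528, 0.2103, 0.1864]
ee_rot: [[0.982, 0.187, 0.008], [0.187, -0.982, 0.004], [0.009, -0.002, -1.0]]
contact_force: [0.8, 0.0, 0.5]
opening: 0.0516
gripper_force: 0.0
```

```bash
python3 - <<'E'
from seg import *
p,D,M=save('wrist','wrist4')
p2,D2,M2=save('scene','scene4')
a=cv2.resize(p2[255:335,190:345],(560,290),interpolation=cv2.INTER_CUBIC)
cv2.imwrite('pics/both4.png',np.vstack([p[:310],a])[:600,:,::-1])
C=cloud('wrist',D,M);X,Y,Z=C[...,0],C[...,1],C[...,2]
reg=(Y>.1)&(Y<.33)&(X>.59)&(X<.72)
rect(C,reg&(Z>.036)&(Z<.046),'top40'); rect(C,reg&(Z>.06)&(Z<.075),'rib')
m=reg&(Z>.036)&(Z<.044); L=C[m]; c=np.linalg.lstsq(np.c_[L[:,:2]-[.6475,.2192],np.ones(len(L))],L[:,2],rcond=None)[0]; print('plane',c.round(4))
E
```

```text
top40 13920 [647.6 219. ] [ 74.4 160.8] 11.0 z [0.0384 0.0402 0.0416]
rib 1277 [649.6 209.3] [49.8 16. ] 10.1 z [0.0661 0.068  0.0692]
plane [-0.0011  0.0021  0.0402]
```

View pics/both4.png

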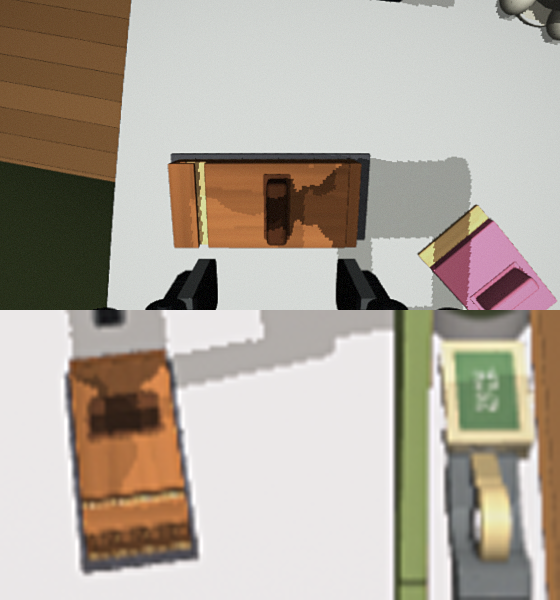

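The board lies flat: its top is level at 40 mm, the rib top is at 68 mm, and it is in line with the tray within 1°. The plain end is against the stop, and nothing else has moved. Handing in.

```bash
python3 -c "
from bench import robot
print(robot.close_job())"
```

```text
the job is handed in; nothing more can be done
None
```

The cover board is locked flat in the tray behind the end stop and let go, with a measured push of about 8.5 N at most and about 8 N pressing down; I handed the job in at about 16.5 s, and nothing else looked moved in the last pictures.

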